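# Lay the tall canister down against the stop

### The arm

A 7-joint arm with a two-finger parallel gripper is mounted at the origin on a cart in front of the work surface, level with it; the furniture and walls round the work are solid. World frame = base frame: x ahead of the robot, y to its left, z up, the work surface at z = 0. Lengths are in m, angles in rad, forces in N, time in s.
With the tool pointing down it reaches from about 0.4 to 0.85 m from the base axis. Payload 10.4 kg.
Tool frame: the origin (TCP) lies at the very end of the fingers, on their centre line; the grasp point (between the pads) lies 19 mm behind it; x points along the fingers, z is the direction in which the jaws open and shut, and the axes are right-handed (so a half turn about x gives the same grasp; the last joint's range is limited). The gripper opens to 85 mm and grips with 20 to 120 N. Pads are 22 mm wide; open, the fingers measure 114 mm over their backs; the gripper's body (76 mm by 85 mm) begins 54 mm behind the grasp point. The pads swing forward as they close: fully open they stand 13 mm farther back than shut.
Start: joints at [1.116, 0.332, -0.065, 1.46, 0.022, 1.35, -0.088], TCP at [0.262, -0.568, 0.231] pointing down, gripper open.
Joint ranges: [-2.6, 2.6], [-0.5, 2.12], [-1.47, 1.34], [0.16, 2.42], [-1.27, 4.41], [0.06, 2.06], [-2.6, 2.6]. Speed limits (rad/s): [2.22, 2.22, 2.79, 2.79, 3.14, 3.14, 3.14].

### API

Orientations are given as a unit quaternion [x, y, z, w].
In Python, from workcell import readout, camera, manip gives the robot as it stands.
- The arm moves only by the shell command python3 -m inch 'ROWS' [FORCE]. ROWS is JSON, a list of rows, each a list of 3 entries, a list of its own where there are three numbers: the turn, a rotation vector about the tool's x, y, z in degrees, then the shift along the tool's x, y, z in mm, then the closure, from 0 (fully open) to 1 (shut). In form: [[[wx, wy, wz], [dx, dy, dz], hand], ...]. A call has 1 to 10 rows; each row is the pose to reach, as a shift and turn from the pose measured when the call began, along the tool's axes at that moment; what a row does not reach only later rows make up. A row lasts 1/8 s, in which the tool goes at most 62.5 mm and 10.7 degrees, less where a joint would pass 70% of its speed; a pose out of reach is approached as far as the arm can. A call with a gripper value outside its range is refused whole. The fingers move at their own pace and stop on an object; FORCE is the grip in N (left out, the last holds). Time passes only in rows, so rows that repeat a pose let the fingers close. It gives the time, the measured TCP pose, the force and the opening at its end, in the units of the state.
- readout.get_obs(): the state, without advancing time (a new reading comes with each control period).
- camera(name): name is "scene" or "top" or "wrist"; returns a dict with "pixels" (420x560x3 uint8, red, green, blue), "range_z" (420x560 float32, m along the optical axis (not along the pixel's ray), 0 where there is no reading), "intrinsics" (3x3 intrinsics, pixels), "extrinsics" (4x4, takes a point from world to camera coordinates); the wrist camera has in their place "T_tool_cam" (4x4, takes a point from camera to tool coordinates, whose origin is the TCP and whose axes are the tool frame's). Camera axes: x right, y down, z forward; pixel columns grow to the right and rows downward; lengths in m; the calibration is good to about 2 mm. A picture is of the moment at which its call begins: read the wrist's pose just before it.
- manip.hand_in(): hands the job in, once; it reports no verdict.
The state is a dict: "clock": time; "joint_pos": joint angles; "joint_velocities": joint speeds; "tau": joint torques, N m; "position": TCP position; "ee_rot": TCP orientation; "ft_force": force on the tool from outside, world axes, zero at the start; "torque": the same for the moment, N m; "grip_width": opening from 0.0 (shut) to 1.0 (fully open).
Only numpy, scipy, OpenCV 4.12 (cv2) and the standard library are available. Lean on these libraries where they do the work, as an engineer would, in place of code of your own. Each camera call takes 0.05 s, during which the arm holds its last target.

### The job

Tip the tall empty canister over onto its side so that it can be brushed out: its open mouth must point straight away from the fixed stop and its bottom must end flat against the stop's face. Work only with the fingertips, without gripping or lifting the canister: let it down gently against a fingertip (one inside its mouth, say) instead of letting it fall, then push it home against the stop. Leave the jar, the brush and the weigh boat where they are.

Things in the scene. Friction and masses are not known exactly. Their poses are not given: they have to be found in the camera images.
- canister: tall open square canister of bare sheet steel, 66 x 66 x 150 mm, walls and bottom 3 mm thick (mouth 60 x 60 mm inside), 0.2 to 0.33 kg, loose. Origin: centre of its underside; +z runs from bottom to mouth, x and y square to its sides. Starts upright 5 to 25 mm before the stop, its x axis within 0.15 rad of the stop's +x. Tilted beyond about 0.45 rad it goes over by itself
- stop: aluminium angle bracket with a black rubber facing, fixed to the worktop; upright 150 mm wide (along its y), 70 mm high. Origin: on the worktop, in the plane of the rubber face, mid width. +x points straight out of the face, towards the canister (the face is the plane x = 0), z up. Behind it lies a low foot with two bolts
- canister_corner_a (a point): bottom corner of the canister, at (+33, +33, 0) mm in its frame
- canister_corner_b (a point): opposite bottom corner of the canister, at (-33, -33, 0) mm in its frame
- jar: bystander: small white jar with a screw cap, 44 mm across, 60 mm tall, standing beside the canister's landing place on the side of the stop's -y. Origin: centre of its underside
- cleaning_brush: bystander: flat brush with black handle, 44 x 178 x 12 mm, lying on the other side of the landing place (the stop's +y), lengthwise along its y. Origin: centre of its underside
- weigh_boat: bystander: small shallow white dish, 62 x 62 x 16 mm, lying beside the stop, before the brush's end. Origin: centre of its underside
There are look-alikes about, which are no part of the job. What is shaped like the canister but red is not meant.

How it is judged:
By the outcome, as a careful person would: the job done as asked, in the order asked, and still so for the second after the job is handed in, with the robot touching nothing.
It also fails if it takes over 72 s, if anything falls off the work surface, if the arm or the gripper's body presses on something with over 40 N, if the wrist force passes 120 N, or if a joint passes its speed limit or range.

## Working session

There is one attempt and no reset: what is moved stays moved. The work goes in short steps, Python scripts to look and compute and a shell command to move; the robot and the scene stay as the last step left them, time stands still between calls to the robot, and variables do not carry over. Pictures are saved under pics/ and viewed, and the job is handed in when it is done.

```bash
ls; mkdir -p pics; cat > h.py <<'E'
import numpy as np,cv2
from workcell import readout,camera,manip
def grab(n,tag):
    c=camera(n); cv2.imwrite(f'pics/{tag}.png',c['pixels'][:,:,::-1]); np.savez(f'pics/{tag}.npz',**{k:v for k,v in c.items()}); return c
def pts(c):
    K=c['intrinsics'];E=c['extrinsics'];z=c['range_z'];v,u=np.mgrid[:z.shape[0],:z.shape[1]]
    P=np.stack([(u-K[0,2])/K[0,0]*z,(v-K[1,2])/K[1,1]*z,z],-1)
    W=(P-E[:3,3])@E[:3,:3]; W[z==0]=np.nan
    return W
E
python3 - <<'E'
from h import *
o=readout.get_obs();print({k:np.round(v,3).tolist() for k,v in o.items()})
for n in('scene','top'): 
    c=grab(n,n+'0');print(n,c['intrinsics'].tolist(),c['extrinsics'].round(3).tolist())
E
```

```text
pics
{'clock': 0.0, 'joint_pos': [1.116, 0.333, -0.065, 1.461, 0.022, 1.35, -0.088], 'joint_velocities': [0.0, 0.001, 0.0, 0.001, 0.0, -0.001, -0.0], 'tau': [-0.0, -62.545, 0.049, -39.16, 0.016, 0.01, 0.0], 'position': [0.261, -0.567, 0.231], 'ee_rot': [0.382, 0.596, -0.381, 0.595], 'ft_force': [-0.404, 0.363, 0.035], 'torque': [-0.008, 0.001, 0.003], 'grip_width': 1.003}
scene [[528.5046716373067, 0.0, 280.97993129685676], [0.0, 528.5046716373067, 220.93558705925912], [0.0, 0.0, 1.0]] [[0.597, -0.802, -0.01, -0.598], [-0.359, -0.256, -0.898, 0.129], [0.717, 0.54, -0.44, 1.081], [0.0, 0.0, 0.0, 1.0]]
top [[385.3155702013007, 0.0, 279.994424428714], [0.0, 385.3155702013007, 211.89817078301468], [0.0, 0.0, 1.0]] [[0.012, -1.0, -0.005, -0.35], [-0.981, -0.011, -0.194, 0.522], [0.194, 0.007, -0.981, 0.789], [0.0, 0.0, 0.0, 1.0]]
```

View pics/scene0.png

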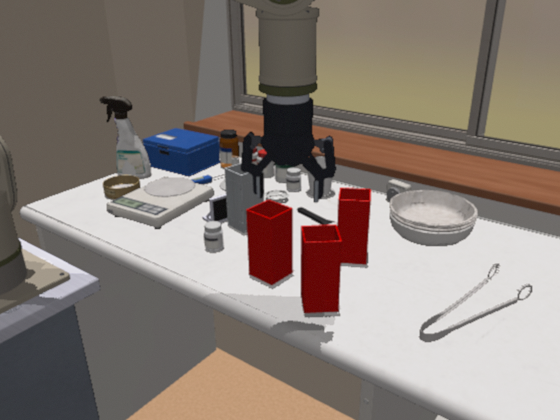

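View pics/top0.png

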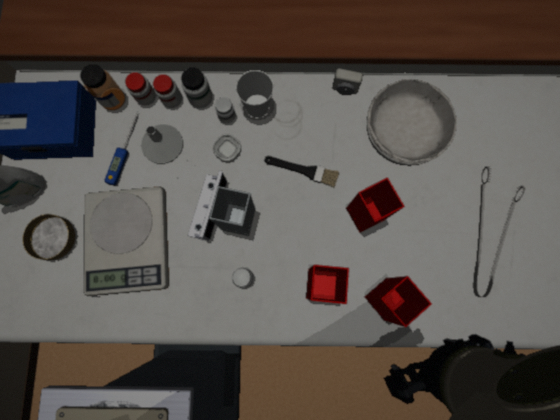

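The top view shows the stop at (207,205), with the steel canister at (234,207) on its right. The jar is at (242,277), the brush at (300,172) and the weigh boat at (227,148). The canister look-alikes are red, at (375,205), (328,285) and (398,300). Only the grey one in front of the stop fits the description. Next I enlarge it and measure.

```bash
python3 - <<'E'
from h import *
c=dict(np.load('pics/top0.npz'));W=pts(c)
im=c['pixels'][110:310,150:420]
cv2.imwrite('pics/crop0.png',cv2.resize(im[:,:,::-1],None,fx=2.9,fy=2.9,interpolation=cv2.INTER_CUBIC))
for n,(u,v) in dict(table=(290,230),table2=(180,330),jar=(242,277),boat=(227,148),brush=(300,170),stoptop=(217,205),redA=(375,190),floorcan=(237,214)).items(): print(n,W[v,u].round(4))
z=W[:,:,2]
m=(z>0.14)&(z<0.165)
n,l,s,ce=cv2.connectedComponentsWithStats(m.astype(np.uint8))
for i in range(1,n):
    if s[i,4]>50: print('comp',s[i],W[l==i].mean(0).round(4),W[l==i].min(0).round(4),W[l==i].max(0).round(4))
m=(z>0.055)&(z<0.08)
n,l,s,ce=cv2.connectedComponentsWithStats(m.astype(np.uint8))
for i in range(1,n):
    if s[i,4]>30: 
        q=W[l==i];print('70',s[i],q.mean(0).round(4),q.min(0).round(4),q.max(0).round(4))
E
```

```text
table [ 0.4943 -0.367   0.001 ]
table2 [ 2.713e-01 -1.285e-01 -1.000e-04]
jar [ 0.3854 -0.2664  0.0592]
boat [ 0.6902 -0.2152  0.0014]
brush [ 0.6345 -0.3891  0.0104]
stoptop [ 0.5269 -0.2168  0.1129]
redA [ 0.5759 -0.5504  0.058 ]
floorcan [ 0.5296 -0.2448  0.0039]
comp [357 177  47  45 326] [ 0.5356 -0.5375  0.1478] [ 0.4911 -0.581   0.14  ] [ 0.5788 -0.4939  0.1528]
comp [209 186  41  40 313] [ 0.5199 -0.2456  0.1482] [ 0.4806 -0.2843  0.1401] [ 0.5572 -0.2081  0.1531]
comp [310 264  39  40 298] [ 0.3732 -0.4383  0.149 ] [ 0.3383 -0.4725  0.1401] [ 0.4087 -0.4016  0.1527]
comp [380 276  51  51 387] [ 0.3439 -0.5772  0.1478] [ 0.2991 -0.6209  0.14  ] [ 0.3885 -0.5312  0.1535]
70 [   0   55  560   10 2499] [ 0.8786 -0.3461  0.0712] [ 0.8753 -0.9839  0.0579] [0.8818 0.313  0.08  ]
70 [334  68  28  16 316] [ 0.8472 -0.4967  0.061 ] [ 0.8292 -0.5279  0.0553] [ 0.8675 -0.4651  0.0653]
70 [125  72  24  24 417] [ 0.8172 -0.0125  0.0717] [ 0.7963 -0.0344  0.055 ] [0.8461 0.0147 0.08  ]
70 [181  73  27  25 246] [ 0.8063 -0.1502  0.0687] [ 0.7929 -0.1724  0.0551] [ 0.8437 -0.1147  0.0798]
70
[... 1232 characters left out ...]
106] [ 0.5403 -0.232   0.0679] [ 0.5062 -0.2697  0.0553] [ 0.5557 -0.2123  0.0797]
70 [350 200  18  29  96] [ 0.5194 -0.5091  0.0672] [ 0.4915 -0.5305  0.0552] [ 0.5483 -0.4931  0.0799]
70 [215 203  38  29  88] [ 0.4986 -0.258   0.0684] [ 0.4808 -0.284   0.0561] [ 0.5413 -0.2081  0.0799]
70 [232 268  18  18 257] [ 0.3864 -0.2635  0.0596] [ 0.3689 -0.2813  0.0554] [ 0.4041 -0.2452  0.0631]
70 [337 271   4  30  55] [ 0.3707 -0.4667  0.0679] [ 0.3412 -0.4694  0.0556] [ 0.3997 -0.4619  0.0799]
70 [370 277  25  46 122] [ 0.3462 -0.5529  0.0676] [ 0.2992 -0.5794  0.0551] [ 0.3892 -0.5307  0.0798]
70 [397 283  19  34 141] [ 0.3418 -0.6027  0.0677] [ 0.3115 -0.6182  0.055 ] [ 0.3768 -0.5841  0.08  ]
```

View pics/crop0.png

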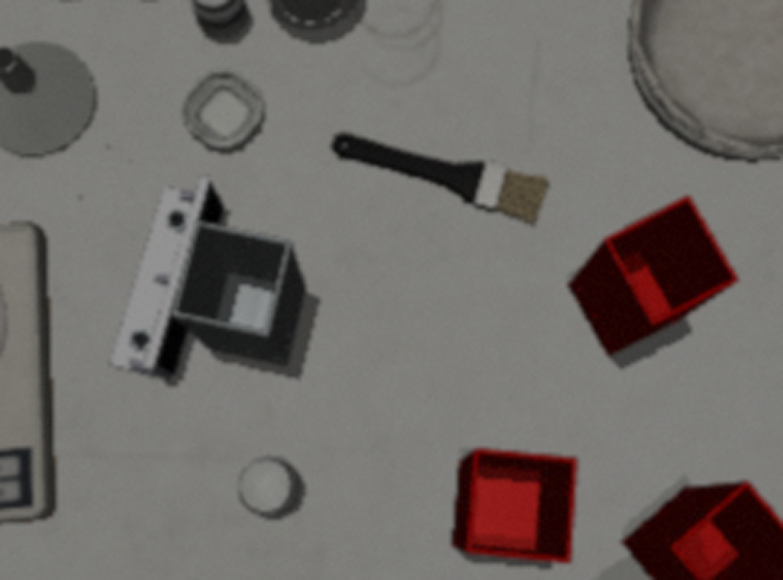

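The enlarged crop confirms it: the steel canister's open mouth is at (235,275) and the stop's white upright is at (160,280). Next I work out the stop and canister frames.

```bash
cat >> h.py <<'E'
def rect(q):
    r=cv2.minAreaRect((q[:,:2]*1000).astype(np.float32)); return np.round(r[0],1),np.round(r[1],1),round(r[2],1),np.round(cv2.boxPoints(r),1).tolist()
E
python3 - <<'E'
from h import *
for n in('top0','scene0'):
    c=dict(np.load(f'pics/{n}.npz'));W=pts(c)
    z=W[:,:,2];x=W[:,:,0];y=W[:,:,1]
    R=(x>.44)&(x<.64)&(y>-.30)&(y<-.14)
    sel=R&(z>.066)&(z<.073)&(y>-.225)
    q=W[sel]; print(n,'stop band',len(q), rect(q))
    q=W[R&(z>.145)&(z<.154)]; print('rim',len(q),rect(q), np.median(q[:,2]))
    q=W[R&(z>.005)&(z<.14)]
    print(np.histogram(q[:,2],bins=14,range=(0,.14)))
    f=W[R&(z>.02)&(z<.065)&(y>-.23)&((x<.475)|(x>.575))]; print('face?',len(f), f[:40:3].round(3).tolist())
# brush, boat, redA near floor
c=dict(np.load('pics/top0.npz'));W=pts(c);z=W[:,:,2];x=W[:,:,0];y=W[:,:,1]
print('brush',rect(W[(x>.55)&(x<.72)&(y>-.5)&(y<-.27)&(z>.006)&(z<.03)]))
print('redA low',rect(W[(x>.46)&(x<.62)&(y>-.62)&(y<-.45)&(z>.14)]))
E
```

```text
top0 stop band 274 (array([ 537.2, -211.3]), array([ 43.3, 149.4]), 76.2, [[459.5, -214.60000610351562], [604.5999755859375, -250.1999969482422], [614.9000244140625, -208.10000610351562], [469.79998779296875, -172.5]])
rim 260 (array([ 519.6, -246.3]), array([66.8, 66.9]), 78.1, [[479.8999938964844, -272.1000061035156], [545.4000244140625, -285.8999938964844], [559.2000122070312, -220.60000610351562], [493.70001220703125, -206.6999969482422]]) 0.14960574654647252
(array([576, 245, 107,  95, 105,  97, 263, 219,  81,  82,  90,  99, 106,
       106]), array([0.  , 0.01, 0.02, 0.03, 0.04, 0.05, 0.06, 0.07, 0.08, 0.09, 0.1 ,
       0.11, 0.12, 0.13, 0.14]))
face? 96 [[0.612, -0.216, 0.061], [0.612, -0.216, 0.047], [0.604, -0.214, 0.065], [0.614, -0.194, 0.023], [0.603, -0.216, 0.063], [0.612, -0.189, 0.022], [0.6, -0.214, 0.064], [0.606, -0.218, 0.044], [0.605, -0.217, 0.039], [0.598, -0.215, 0.056], [0.606, -0.217, 0.027], [0.594, -0.214, 0.062], [0.602, -0.216, 0.033], [0.593, -0.214, 0.057]]
scene0 stop band 59 (array([ 483.8, -195.2]), array([40.9, 44.5]), 56.7, [[453.8999938964844, -
[... 600 characters left out ...]
8, 0.064], [0.465, -0.185, 0.065], [0.47, -0.19, 0.064], [0.463, -0.187, 0.063], [0.473, -0.187, 0.06], [0.467, -0.186, 0.059], [0.474, -0.189, 0.057], [0.47, -0.183, 0.055], [0.469, -0.176, 0.05], [0.471, -0.184, 0.052], [0.464, -0.184, 0.052], [0.472, -0.187, 0.05], [0.469, -0.182, 0.046], [0.475, -0.188, 0.046]]
brush (array([ 641.2, -389.7]), array([176.2,  38.3]), 72.6, [[596.5999755859375, -468.0], [633.2000122070312, -479.5], [685.9000244140625, -311.29998779296875], [649.2999877929688, -299.8999938964844]])
redA low (array([ 535. , -537.7]), array([66.4, 67.3]), 27.7, [[490.0, -523.4000244140625], [521.2999877929688, -583.0], [580.0, -552.0999755859375], [548.7999877929688, -492.5]])
```

```bash
python3 - <<'E'
from h import *
c=dict(np.load('pics/top0.npz'));W=pts(c);z=W[:,:,2];x=W[:,:,0];y=W[:,:,1]
dark=c['pixels'].max(2)<60
m=(x>.44)&(x<.64)&(y>-.235)&(y<-.14)&(z>.01)&(z<.066)&dark
f=W[m]; 
# exclude canister: keep x<.485-ish or >.57
f=f[(f[:,0]<.478)|(f[:,0]>.57)]
print(len(f), f[f[:,0]<.5].mean(0), f[f[:,0]>.5].mean(0))
def fit(f):
    l=cv2.fitLine((f[:,:2]*1000).astype(np.float32),cv2.DIST_HUBER,0,.01,.01).ravel();return l
l=fit(f);print(l, np.degrees(np.arctan2(l[1],l[0])))
# top bright surface z~.07
b=(x>.44)&(x<.64)&(y>-.225)&(y<-.14)&(z>.067)&(z<.074)
q=W[b];print(len(q),fit(q)); 
for xx in np.arange(.45,.63,.02):
    k=q[(abs(q[:,0]-xx)<.008)]
    if len(k):print(round(xx,2),len(k),k[:,1].min().round(4),k[:,1].max().round(4))
E
```

```text
110 [ 0.47270267 -0.18284635  0.03933179] [ 0.59617573 -0.20912689  0.03899209]
[ 9.6915358e-01 -2.4645755e-01  5.4640448e+02 -2.0227776e+02] -14.267986
269 [ 9.7201008e-01 -2.3493916e-01  5.3876190e+02 -1.9443422e+02]
0.47 19 -0.1822 -0.1741
0.49 34 -0.2222 -0.1755
0.51 32 -0.2149 -0.1828
0.53 35 -0.218 -0.186
0.55 29 -0.2218 -0.1922
0.57 22 -0.2051 -0.1972
0.59 30 -0.2112 -0.201
0.61 19 -0.2148 -0.2064
```

```bash
cat >> h.py <<'E'
from scipy.spatial.transform import Rotation as Ro
S0=np.array([.5415,-.2015,0]); a=np.radians(-13.8)
SY=np.array([np.cos(a),np.sin(a),0]); SX=np.array([np.sin(a),-np.cos(a),0]); UP=np.array([0,0,1.])
def w2s(p): d=np.asarray(p)-S0; return np.array([d@SX,d@SY,d[2]])
def s2w(x,y,z): return S0+x*SX+y*SY+z*UP
def tool(alpha,sgn=1,yaw=-13.8):
    # fingers point down & toward -x by alpha (deg); tool z = sgn*(+x side)
    b=np.radians(yaw); X=np.array([np.sin(b),-np.cos(b),0]); al=np.radians(alpha)
    tx=-np.cos(al)*UP-np.sin(al)*X; tz=sgn*(np.cos(al)*X-np.sin(al)*UP); ty=np.cross(tz,tx)
    return np.stack([tx,ty,tz],1)
def row(p,R,o=None):
    o=o or readout.get_obs(); R0=Ro.from_quat(o['ee_rot']).as_matrix(); 
    rv=np.degrees(Ro.from_matrix(R0.T@R).as_rotvec()); d=1000*R0.T@(np.asarray(p)-o['position'])
    return rv.round(1).tolist(),d.round(1).tolist()
def st():
    o=readout.get_obs();R0=Ro.from_quat(o['ee_rot']).as_matrix()
    print('t',round(float(o['clock']),2),'stop-frame tcp mm',(1000*w2s(o['position'])).round(1),'F',np.round(o['ft_force'],1),'g',round(float(o['grip_width']),3),'q',np.round(o['joint_pos'],2))
    print('axes in stop frame\n',(np.stack([SX,SY,UP])@R0).round(3)); return o
E
python3 - <<'E'
from h import *
o=st()
c=np.array([.5196,-.2463,0]);print('can',w2s(c))
for s in(1,-1):
    print(s,row(c+[0,0,.25],tool(0,s,-12.2)))
    print(s,row(s2w(.10,-.01,.25),tool(0,s,-12.2)))
    print(s,'tilt',row(s2w(.2,-.01,.25),tool(35,s,-12.2)))
E
```

```text
t 0.1 stop-frame tcp mm [ 422.1 -184.7  230.6] F [-0.4  0.2 -0. ] g 1.004 q [ 1.12  0.33 -0.06  1.46  0.02  1.35 -0.09]
axes in stop frame
 [[-0.001 -0.623  0.782]
 [-0.001  0.782  0.623]
 [-1.    -0.    -0.001]]
can [ 0.0487307  -0.01058154  0.        ]
1 ([36.9, -0.1, 0.0], [-19.2, 368.8, -183.5])
1 ([36.9, -0.1, 0.0], [-19.2, 337.3, -143.1])
1 tilt ([35.8, 33.7, 11.3], [-19.3, 275.0, -64.9])
-1 ([-143.1, -0.0, -0.1], [-19.2, 368.8, -183.5])
-1 ([-143.1, -0.0, -0.1], [-19.2, 337.3, -143.1])
-1 tilt ([-137.5, -14.5, 43.2], [-19.3, 275.0, -64.9])
```

```bash
python3 -m inch '[[[9,0,0],[-30,45,-10],0.5],[[18,0,0],[-50,100,-25],0.73],[[27,0,0],[-50,150,-40],0.73],[[35.8,8,2],[-50,200,-50],0.73],[[35.8,16,5],[-50,250,-60],0.73],[[35.8,25,8],[-50,275,-65],0.73],[[35.8,33.7,11.3],[-50,275,-65],0.73],[[35.8,33.7,11.3],[-50,275,-65],0.73],[[35.8,33.7,11.3],[-50,275,-65],0.73]]'; python3 - <<'E'
from h import *
st(); grab('scene','s1')
for al in (0,35): print(row(s2w(.0487,-.0106,.25),tool(0,1,-12.2)))
E
```

```text
clock: 1.23
position: [0.4842, -0.3931, 0.2808]
ee_rot: [0.69, 0.557, -0.36, 0.291]
ft_force: [1.1, -0.4, 1.4]
grip_width: 0.268
t 1.23 stop-frame tcp mm [199.7  -9.9 280.8] F [ 1.1 -0.4  1.4] g 0.268 q [ 0.95  0.59 -0.15  1.12 -0.42  1.78 -0.99]
axes in stop frame
 [[-0.572 -0.028  0.82 ]
 [-0.016  1.     0.023]
 [-0.82   0.    -0.572]]
([0.1, -34.9, -0.1], [111.9, 3.4, -105.4])
([0.1, -34.9, -0.1], [111.9, 3.4, -105.4])
```

View pics/s1.png

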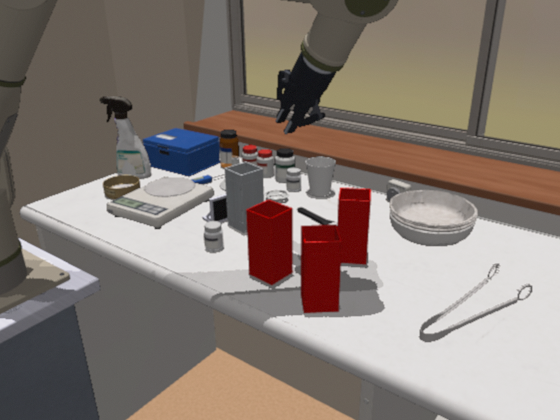

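The 35° tilt is reachable; the gripper shows at (300,110), clear of everything. The canister is still upright at (244,198). Next I go above its mouth.

```bash
python3 -m inch '[[[0,-9,0],[20,1,-40],0.73],[[0,-18,0],[50,2,-80],0.73],[[0,-27,0],[100,3,-100],0.73],[[0,-35,0],[128,3.5,-117],0.73],[[0,-35,0],[128,3.5,-117],0.73],[[0,-35,0],[128,3.5,-117],0.73]]'; python3 - <<'E'
from h import *
st(); grab('top','t2'); grab('wrist','w2'); c=grab('scene','s2')
for n,b in(('t2',(110,280,150,320)),('s2',(60,260,150,350))):
    im=cv2.imread(f'pics/{n}.png')[b[0]:b[1],b[2]:b[3]];cv2.imwrite(f'pics/{n}c.png',cv2.resize(im,None,fx=3,fy=3,interpolation=cv2.INTER_CUBIC))
E
```

```text
clock: 2.02
position: [0.524, -0.2275, 0.245]
ee_rot: [-0.55, -0.443, 0.55, -0.447]
ft_force: [-0.1, -0.4, -0.4]
grip_width: 0.273
t 2.02 stop-frame tcp mm [ 29.5 -10.8 245. ] F [-0.1 -0.4 -0.4] g 0.273 q [ 0.51  0.21 -0.21  1.58  0.05  1.35 -1.49]
axes in stop frame
 [[ 0.004 -0.031  1.   ]
 [ 0.004  1.     0.031]
 [-1.     0.004  0.004]]
```

View pics/w2.png

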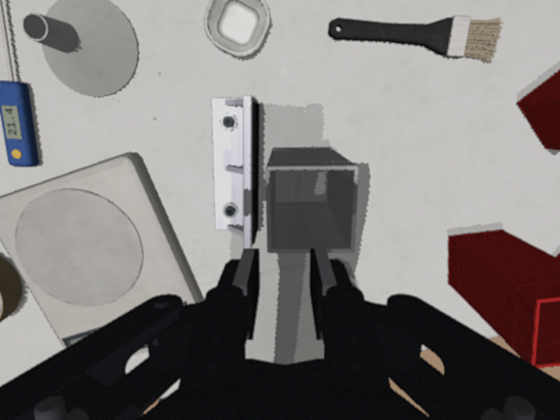

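View pics/s2c.png

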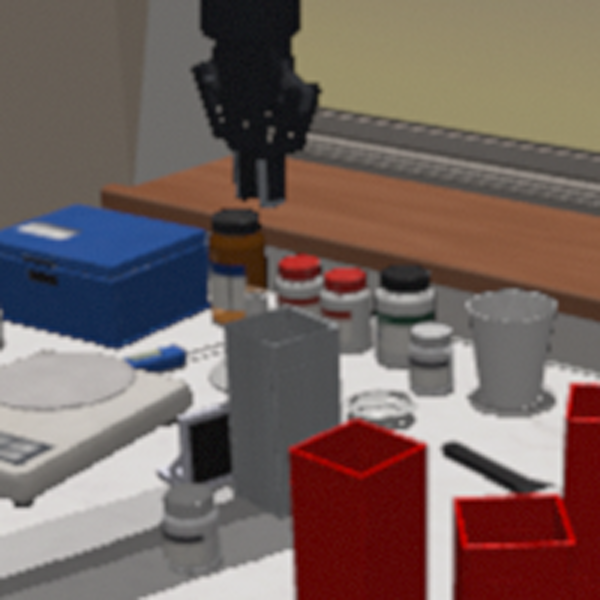

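The wrist view shows the mouth at (312,208), right of the fingers' midline at about (288,270). I'm about 19 mm too close to the stop. I measure the rim from this camera as a second view.

```bash
cat >> h.py <<'E'
def wpts(c,o):
    c=dict(c);T=np.eye(4);T[:3,:3]=Ro.from_quat(o['ee_rot']).as_matrix();T[:3,3]=o['position']
    c['extrinsics']=np.linalg.inv(T@c['T_tool_cam']);return pts(c)
E
python3 - <<'E'
from h import *
o=readout.get_obs();W=wpts(np.load('pics/w2.npz'),o)
S=np.stack([(W-S0)@SX,(W-S0)@SY,W[:,:,2]],-1)
m=(S[:,:,2]>.143)&(S[:,:,2]<.158)&(S[:,:,0]>-.0)&(S[:,:,0]<.11)&(abs(S[:,:,1]+.01)<.06)
v,u=np.nonzero(m);print(len(u),u.min(),u.max(),v.min(),v.max())
print('rim stopframe',rect(S[m]),np.median(S[m][:,2]))
m=(S[:,:,2]>.066)&(S[:,:,2]<.074)&(S[:,:,0]>-.04)&(S[:,:,0]<.012)&(abs(S[:,:,1])<.1)
print('stop top',rect(S[m]))
m=(S[:,:,2]>.01)&(S[:,:,2]<.06)&(S[:,:,0]>-.03)&(S[:,:,0]<.012)&(S[:,:,1]>.035)&(S[:,:,1]<.075)&(np.load('pics/w2.npz')['pixels'].max(2)<60)
q=S[m];print('face',len(q),np.median(q,0)); l=cv2.fitLine((q[:,:2]*1000).astype(np.float32),cv2.DIST_HUBER,0,.01,.01).ravel();print(l)
W2=pts(np.load('pics/t2.npz'))
p=s2w(.0487,-.0106,.18);print(row(p,tool(0,1,-12.2)))
E
```

```text
1881 266 358 164 252
rim stopframe (array([ 52.9, -10.7]), array([66.6, 67. ]), 1.7, [[18.600000381469727, 21.799999237060547], [20.600000381469727, -45.20000076293945], [87.19999694824219, -43.20000076293945], [85.19999694824219, 23.700000762939453]]) 0.15008261729218694
stop top (array([-1.6, -0.5]), array([146.6,  10. ]), 89.6, [[-7.199999809265137, -73.69999694824219], [2.799999952316284, -73.80000305175781], [4.0, 72.80000305175781], [-6.0, 72.9000015258789]])
face 129 [0.00456746 0.05098057 0.03944219]
[1.5928302e-03 9.9999875e-01 4.5726271e+00 5.1767204e+01]
([-0.1, 0.2, -0.1], [64.1, -0.3, 16.9])
```

```bash
python3 -m inch '[[[0,0,0],[20,0,19],0.73],[[0,0,0],[60,0,20],0.73],[[0,0,0],[80,0,20.5],0.73],[[0,0,0],[80,0,20.5],0.73],[[0,0,0],[80,0,20.5],0.73]]'; python3 - <<'E'
from h import *
st(); grab('wrist','w3'); c=grab('scene','s3')
im=cv2.imread('pics/s3.png')[110:260,180:320];cv2.imwrite('pics/s3c.png',cv2.resize(im,None,fx=4,fy=4,interpolation=cv2.INTER_CUBIC))
E
```

```text
clock: 2.8
position: [0.5195, -0.2507, 0.1653]
ee_rot: [-0.551, -0.442, 0.551, -0.445]
ft_force: [0.5, 0.5, 0.4]
grip_width: 0.273
t 2.8 stop-frame tcp mm [ 53.   -9.6 165.3] F [0.5 0.5 0.4] g 0.273 q [ 0.54  0.28 -0.2   1.67  0.06  1.19 -1.46]
axes in stop frame
 [[ 0.003 -0.025  1.   ]
 [ 0.004  1.     0.025]
 [-1.     0.004  0.003]]
```

View pics/w3.png

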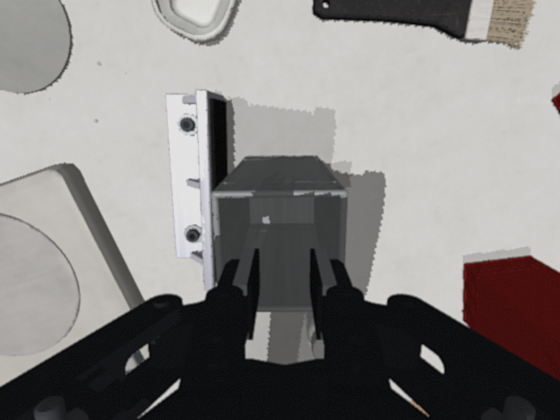

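View pics/s3c.png

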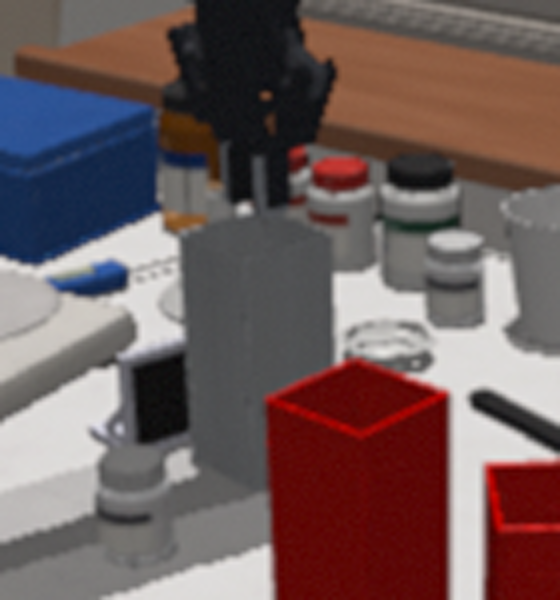

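The wrist view shows the fingers over the mouth (mouth u 213–348, finger gap centre about 286). They are 2–3 mm too far out. I'll correct that and insert about 22 mm.

```bash
python3 -m inch '[[[0,0,0],[8,-1,-2.5],0.73],[[0,0,0],[25,-1,-2.5],0.73],[[0,0,0],[37,-1,-2.5],0.73],[[0,0,0],[37,-1,-2.5],0.73]]'; python3 - <<'E'
from h import *
st(); grab('wrist','w4'); c=grab('scene','s4')
im=cv2.imread('pics/s4.png')[110:260,180:320];cv2.imwrite('pics/s4c.png',cv2.resize(im,None,fx=4,fy=4,interpolation=cv2.INTER_CUBIC))
E
```

```text
clock: 3.4
position: [0.5185, -0.2475, 0.1268]
ee_rot: [-0.55, -0.442, 0.551, -0.445]
ft_force: [-0.9, -0.4, -1.1]
grip_width: 0.273
t 3.4 stop-frame tcp mm [ 50.2 -11.3 126.8] F [-0.9 -0.4 -1.1] g 0.273 q [ 0.53  0.31 -0.2   1.72  0.07  1.12 -1.47]
axes in stop frame
 [[ 0.003 -0.026  1.   ]
 [ 0.002  1.     0.026]
 [-1.     0.002  0.003]]
```

View pics/w4.png

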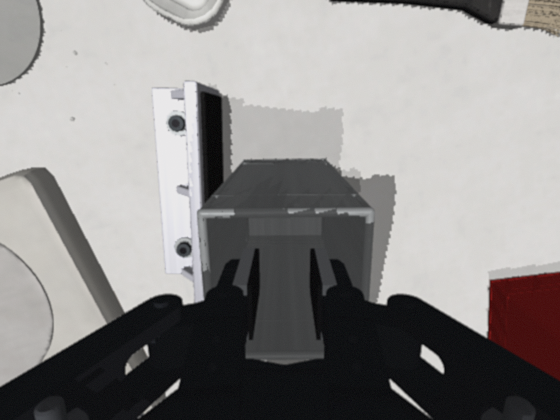

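View pics/s4c.png

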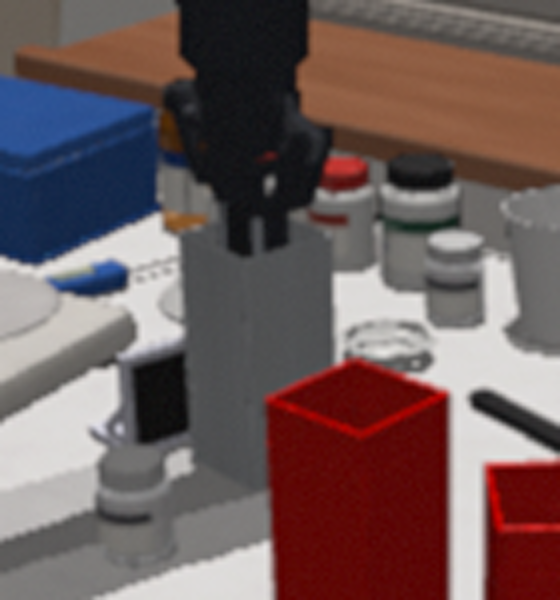

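The fingers are inside the mouth without contact. Now the first 12° of tip, moving on the arc about the far bottom edge.

```bash
python3 -m inch '[[[0,0,0],[0,0,3],0.73],[[0,0,0],[0,0,5],0.73],[[0,1.5,0],[-0.8,0,8.5],0.73],[[0,3,0],[-1.5,0,12],0.73],[[0,4.5,0],[-2,0,15.5],0.73],[[0,6,0],[-2.4,0,18.7],0.73],[[0,8,0],[-2.8,0,23.5],0.73],[[0,10,0],[-3,0,28],0.73],[[0,12,0],[-3,0,32.3],0.73],[[0,12,0],[-3,0,32.3],0.73]]'; python3 - <<'E'
from h import *
st(); grab('wrist','w5'); c=grab('scene','s5')
im=cv2.imread('pics/s5.png')[110:260,180:320];cv2.imwrite('pics/s5c.png',cv2.resize(im,None,fx=4,fy=4,interpolation=cv2.INTER_CUBIC))
E
```

```text
clock: 4.75
position: [0.5119, -0.2807, 0.1311]
ee_rot: [0.606, 0.485, -0.491, 0.396]
ft_force: [-0.5, -0.3, -0.5]
grip_width: 0.268
t 4.75 stop-frame tcp mm [ 84.   -9.9 131.1] F [-0.5 -0.3 -0.5] g 0.268 q [ 0.7   0.38 -0.2   1.63 -0.14  1.2  -1.22]
axes in stop frame
 [[-0.205 -0.024  0.978]
 [-0.002  1.     0.024]
 [-0.979  0.003 -0.205]]
```

View pics/w5.png

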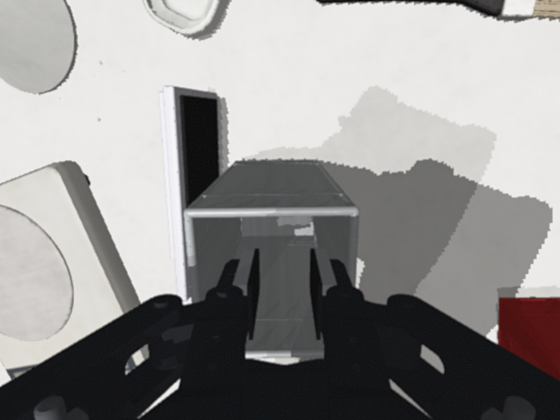

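View pics/s5c.png

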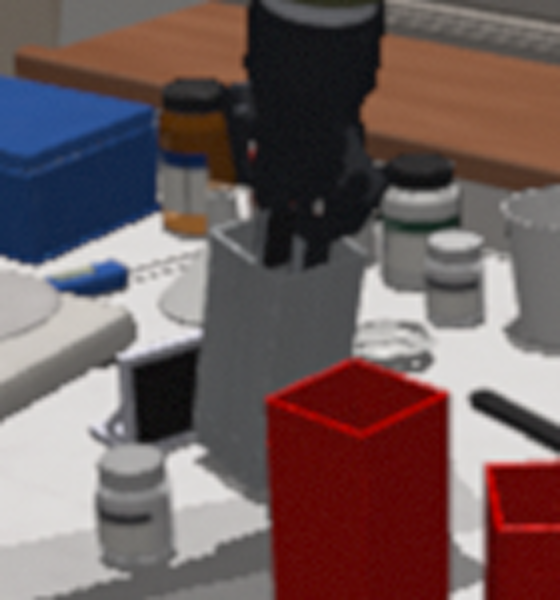

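It tips about its edge without slipping: right finger on the far wall at u≈350, about 12 mm play at the near finger. I'll open slightly to take up the play (without clamping) and go to about 24°, just before balance.

```bash
python3 -m inch '[[[0,0,0],[0,0,-1.5],0.70],[[0,0,0],[0,0,-3],0.66],[[0,2,0],[-0.8,0,1.5],0.66],[[0,4,0],[-1.5,0,6],0.66],[[0,6,0],[-2,0,10.5],0.66],[[0,8,0],[-2.4,0,15],0.66],[[0,10,0],[-2.6,0,20],0.66],[[0,12,0],[-2.7,0,24.3],0.66],[[0,12,0],[-2.7,0,24.3],0.66]]'; python3 - <<'E'
from h import *
st(); grab('wrist','w6'); c=grab('scene','s6')
im=cv2.imread('pics/s6.png')[110:260,180:320];cv2.imwrite('pics/s6c.png',cv2.resize(im,None,fx=4,fy=4,interpolation=cv2.INTER_CUBIC))
E
```

```text
clock: 5.98
position: [0.5067, -0.3042, 0.1283]
ee_rot: [0.654, 0.524, -0.425, 0.343]
ft_force: [0.1, 0.0, -0.3]
grip_width: 0.341
t 5.97 stop-frame tcp mm [108.   -9.3 128.3] F [ 0.1  0.  -0.3] g 0.341 q [ 0.83  0.49 -0.2   1.54 -0.29  1.31 -1.04]
axes in stop frame
 [[-0.404 -0.024  0.914]
 [-0.007  1.     0.023]
 [-0.915  0.003 -0.405]]
```

View pics/w6.png

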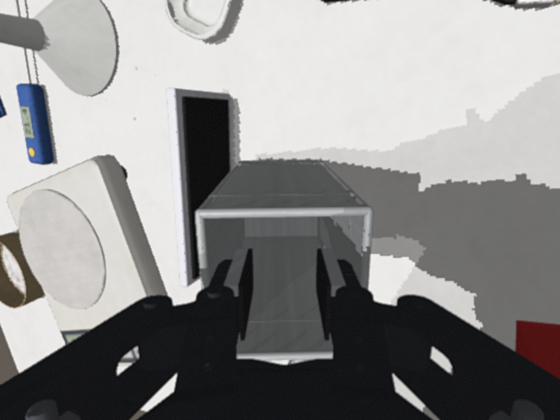

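View pics/s6c.png

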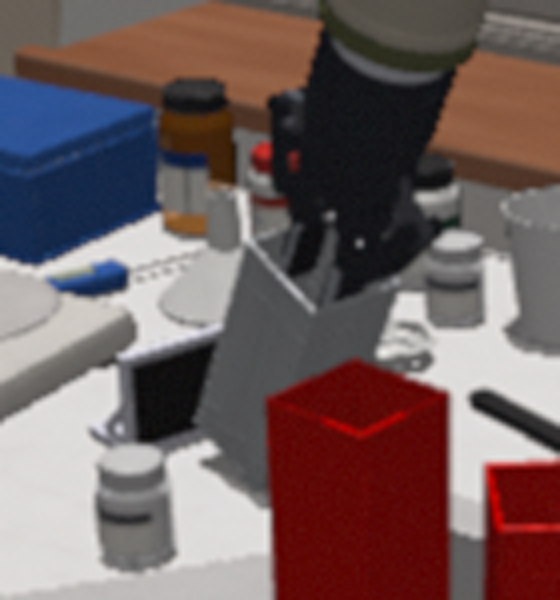

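It is at about 24° and both fingers are near the walls with play (rim u 198–371). Now slowly over the balance point.

```bash
python3 -m inch '[[[0,1,0],[-0.5,0,2.2],0.66],[[0,2,0],[-1,0,4.5],0.66],[[0,3,0],[-1.4,0,6.7],0.66],[[0,4,0],[-1.8,0,9],0.66],[[0,5,0],[-2.1,0,11.3],0.66],[[0,6,0],[-2.4,0,13.5],0.66],[[0,7,0],[-2.7,0,15.8],0.66],[[0,8,0],[-2.9,0,18],0.66],[[0,9,0],[-3.1,0,20.3],0.66],[[0,9,0],[-3.1,0,20.3],0.66]]'; cat >> h.py <<'E'
def look(i):
    o=st(); c=grab('wrist',f'w{i}'); grab('scene',f's{i}')
    w=cv2.imread(f'pics/w{i}.png')[100:400,100:460]
    im=cv2.imread(f'pics/s{i}.png')[110:285,180:360]
    a=cv2.resize(w,(400,333));b=cv2.resize(im,(400,389),interpolation=cv2.INTER_CUBIC)
    a=cv2.copyMakeBorder(a,0,56,0,0,cv2.BORDER_CONSTANT);cv2.imwrite(f'pics/b{i}.png',np.hstack([a,b]))
    return o,c
E
python3 -c "from h import *; look(7)"
```

```text
clock: 7.32
position: [0.5029, -0.3227, 0.1231]
ee_rot: [0.685, 0.55, -0.372, 0.301]
ft_force: [0.2, -0.4, -0.5]
grip_width: 0.341
t 7.33 stop-frame tcp mm [126.9  -8.6 123.1] F [ 0.2 -0.4 -0.5] g 0.341 q [ 0.91  0.59 -0.21  1.45 -0.38  1.41 -0.95]
axes in stop frame
 [[-0.542 -0.025  0.84 ]
 [-0.011  1.     0.023]
 [-0.84   0.003 -0.543]]
```

View pics/b7.png

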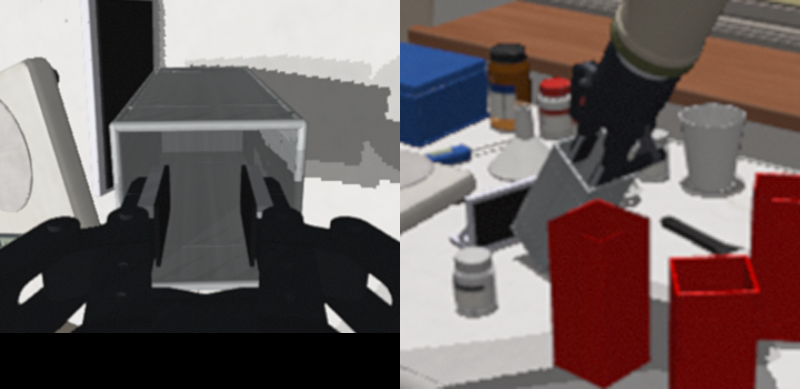

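```bash
cat >> h.py <<'E'
def side(i):
    # +y outer wall points of canister in stop frame -> minAreaRect in x-z plane
    o=readout.get_obs();c=np.load(f'pics/w{i}.npz');W=wpts(c,o);S=np.stack([(W-S0)@SX,(W-S0)@SY,W[:,:,2]],-1)*1000
    m=(S[...,1]>14)&(S[...,1]<32)&(S[...,2]>8)&(S[...,0]>8)&(S[...,0]<300)
    m[300:]=0
    n,l,s,_=cv2.connectedComponentsWithStats(m.astype(np.uint8));k=1+np.argmax(s[1:,4]);q=S[l==k]
    r=cv2.minAreaRect(q[:,[0,2]].astype(np.float32));print('px',s[k],'rect xz',np.round(r[1],1),round(r[2],1),np.round(cv2.boxPoints(r),1).tolist(),'y',np.percentile(q[:,1],[5,50,95]).round(1))
E
python3 - <<'E'
from h import *
side(7)
E
```

```text
px [ 199  160  179   82 8433] rect xz [151.1  66.7] 56.0 [[29.399999618530273, 38.79999923706055], [84.69999694824219, 1.5], [169.3000030517578, 126.69999694824219], [114.0, 164.0]] y [18.3 24.7 26.2]
```

The wrist view measures the canister well: rectangle 151 × 67 mm, tilt 34°, pivot at x=85, not slipped. It has passed the balance and is resting on the upper finger. Now I plan the letting-down, closing the fingers in step.

```bash
cat >> h.py <<'E'
def tcp(P,th,al,h,d,y=-.009):
    t=np.radians(th);a2=np.radians(al)
    x=P-63*np.cos(t)+150*np.sin(t)+h*np.cos(a2)-d*np.sin(a2); z=63*np.sin(t)+150*np.cos(t)-h*np.sin(a2)-d*np.cos(a2)
    return s2w(x/1000,y,z/1000)
E
python3 - <<'E'
from h import *
o=readout.get_obs();
al=33;R=tool(al,1,-12.2)
# solve current h,d for th=34 P=84.7
p=1000*w2s(o['position']);t=np.radians(34);a2=np.radians(al)
rim=np.array([84.7-63*np.cos(t)+150*np.sin(t),63*np.sin(t)+150*np.cos(t)]);v=p[[0,2]]-rim
print('h,d',v@[np.cos(a2),-np.sin(a2)],v@[-np.sin(a2),-np.cos(a2)])
for th,h in((34,27),(34,13),(40,13),(46,13),(52,13),(60,13),(70,13),(80,13),(90,13)): print(th,h,row(tcp(84.7,th,al,h,20,-.0086),R,o), (1000*w2s(tcp(84.7,th,al,h,20))).round(0))
E
```

```text
h,d 27.95036274894279 24.830815911463308
34 27 ([0.0, 0.2, -0.2], [-4.8, -0.3, -0.9]) [128.  -9. 128.]
34 13 ([0.0, 0.2, -0.2], [-4.9, 0.0, -14.9]) [116.  -9. 136.]
40 13 ([0.0, 0.2, -0.2], [-10.3, -0.4, 1.2]) [133.  -9. 132.]
46 13 ([0.0, 0.2, -0.2], [-14.0, -0.8, 17.8]) [149.  -9. 126.]
52 13 ([0.0, 0.2, -0.2], [-16.0, -1.3, 34.7]) [164.  -9. 118.]
60 13 ([0.0, 0.2, -0.2], [-15.8, -1.8, 57.4]) [183.  -9. 106.]
70 13 ([0.0, 0.2, -0.2], [-11.2, -2.4, 85.4]) [204.  -9.  87.]
80 13 ([0.0, 0.2, -0.2], [-1.8, -2.9, 112.1]) [221.  -9.  64.]
90 13 ([0.0, 0.2, -0.2], [12.1, -3.4, 136.8]) [235.  -9.  39.]
```

The computed upper-finger offset (28 mm) matches the finger size, so the upper finger carries it. I close step by step, keeping that face in place, then lower to 40°.

```bash
python3 -m inch '[[[0,0,0],[-1,0,-2.5],0.72],[[0,0,0],[-2,0,-5],0.78],[[0,0,0],[-3,0,-7.5],0.84],[[0,0,0],[-4,0,-10],0.90],[[0,0,0],[-5,0,-12.5],0.96],[[0,0,0],[-5,0,-14],1.0],[[0,0,0],[-5,0,-14.5],1.0],[[0,0,0],[-7,0,-9],1.0],[[0,0,0],[-9,0,-4],1.0],[[0,0,0],[-10,0,1],1.0]]';  python3 -c "from h import *; look(8); side(8)"
```

```text
clock: 8.68
position: [0.5017, -0.329, 0.1311]
ee_rot: [0.685, 0.55, -0.372, 0.301]
ft_force: [-0.1, -0.1, -0.5]
grip_width: -0.001
t 8.68 stop-frame tcp mm [133.3  -8.3 131.1] F [-0.1 -0.1 -0.5] g -0.001 q [ 0.92  0.59 -0.21  1.43 -0.38  1.43 -0.95]
axes in stop frame
 [[-0.542 -0.025  0.84 ]
 [-0.011  1.     0.023]
 [-0.84   0.003 -0.542]]
px [ 240  158  165   77 7492] rect xz [152.1  66.8] 48.8 [[31.899999618530273, 45.5], [82.19999694824219, 1.600000023841858], [182.3000030517578, 116.0999984741211], [132.0, 160.0]] y [18.3 24.6 26.1]
```

View pics/b8.png

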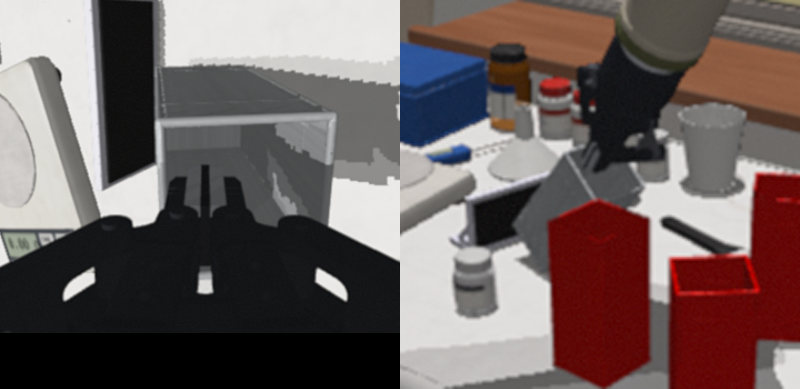

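Tilt is 41° and it rests quietly on the closed fingertip. I lower on.

```bash
python3 -m inch '[[[0,0,0],[-1,0,4],1.0],[[0,0,0],[-2,0,8],1.0],[[0,0,0],[-3,0,12.5],1.0],[[0,0,0],[-3.7,0,16.6],1.0],[[0,0,0],[-4.3,0,21],1.0],[[0,0,0],[-5,0,25],1.0],[[0,0,0],[-5.4,0,29],1.0],[[0,0,0],[-5.7,0,33.5],1.0],[[0,0,0],[-5.8,0,38],1.0],[[0,0,0],[-5.7,0,42],1.0]]';  python3 -c "from h import *; look(9); side(9)"
```

```text
clock: 10.02
position: [0.4932, -0.3669, 0.1128]
ee_rot: [0.685, 0.55, -0.372, 0.301]
ft_force: [0.2, -0.6, -0.8]
grip_width: -0.0
t 10.03 stop-frame tcp mm [172.2  -7.4 112.8] F [ 0.2 -0.6 -0.8] g -0.0 q [ 0.95  0.65 -0.19  1.37 -0.37  1.45 -0.91]
axes in stop frame
 [[-0.542 -0.025  0.84 ]
 [-0.011  1.     0.022]
 [-0.84   0.003 -0.542]]
px [ 189  158  194   81 7946] rect xz [152.1  67.3] 34.2 [[45.29999923706055, 56.20000076293945], [83.0999984741211, 0.5], [208.89999389648438, 86.0], [171.10000610351562, 141.6999969482422]] y [16.1 25.  26.7]
```

View pics/b9.png

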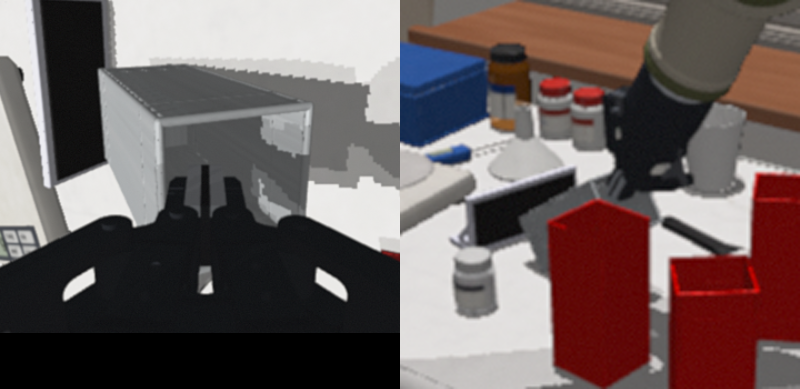

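Tilt is 56° with the pivot still at x=83, so no slip. For the rest I bring the tool more upright, to stay clear of the red boxes ahead.

```bash
python3 - <<'E'
from h import *
o=readout.get_obs();p=1000*w2s(o['position']);t=np.radians(55.8);a2=np.radians(32.8)
rim=np.array([83.1-63*np.cos(t)+150*np.sin(t),63*np.sin(t)+150*np.cos(t)]);v=p[[0,2]]-rim
print('h,d',v@[np.cos(a2),-np.sin(a2)],v@[-np.sin(a2),-np.cos(a2)], np.load('pics/w9.npz')['T_tool_cam'][:3,3])
for th,al in ((58,31),(60,29),(62,27),(64,25),(66,23),(68,21),(70,19),(72,17),(76,15),(80,12),(90,12)):
    print(th,al,row(tcp(83.1,th,al,13,20,-.009),tool(al,1,-12.2),o))
E
```

```text
h,d 13.410219509829593 19.739053777472364 [-1.44246607e-01  6.74957268e-02  6.04293352e-05]
58 31 ([-0.1, -1.8, -0.2], [-0.0, -1.5, 6.4])
60 29 ([-0.1, -3.8, -0.2], [-0.2, -1.7, 12.8])
62 27 ([-0.1, -5.8, -0.2], [-0.1, -1.8, 19.1])
64 25 ([-0.1, -7.8, -0.2], [0.1, -2.0, 25.3])
66 23 ([-0.1, -9.8, -0.2], [0.4, -2.1, 31.6])
68 21 ([-0.1, -11.8, -0.2], [1.0, -2.2, 37.7])
70 19 ([-0.1, -13.8, -0.2], [1.7, -2.3, 43.8])
72 17 ([-0.1, -15.8, -0.2], [2.6, -2.5, 49.9])
76 15 ([-0.1, -17.8, -0.2], [5.5, -2.7, 61.2])
80 12 ([-0.1, -20.8, -0.2], [8.9, -2.9, 72.4])
90 12 ([-0.1, -20.8, -0.2], [22.8, -3.3, 97.1])
```

```bash
python3 -m inch '[[[0,-1.8,0],[0,-0.5,6.4],1.0],[[0,-3.8,0],[-0.1,-1,12.8],1.0],[[0,-5.8,0],[0,-1.5,19],1.0],[[0,-7.8,0],[0.1,-2,25.3],1.0],[[0,-9.8,0],[0.4,-2,31.5],1.0],[[0,-11.8,0],[1,-2.2,37.7],1.0],[[0,-13.8,0],[1.7,-2.3,43.8],1.0],[[0,-15.8,0],[2.6,-2.5,50],1.0],[[0,-15.8,0],[2.6,-2.5,50],1.0]]';  python3 -c "from h import *; look(10); side(10)"
```

```text
clock: 11.25
position: [0.482, -0.4059, 0.0832]
ee_rot: [0.627, 0.503, -0.463, 0.374]
ft_force: [-1.5, -1.0, 0.1]
grip_width: -0.002
t 11.25 stop-frame tcp mm [212.7  -9.   83.2] F [-1.5 -1.   0.1] g -0.002 q [ 0.86  0.58 -0.13  1.46 -0.19  1.26 -0.97]
axes in stop frame
 [[-0.292 -0.025  0.956]
 [-0.005  1.     0.025]
 [-0.956  0.002 -0.292]]
px [   61   159   267    77 10685] rect xz [152.   67.2] 18.0 [[61.29999923706055, 65.19999694824219], [82.0999984741211, 1.2999999523162842], [226.60000610351562, 48.400001525878906], [205.8000030517578, 112.30000305175781]] y [15.3 23.8 24.9]
```

View pics/b10.png

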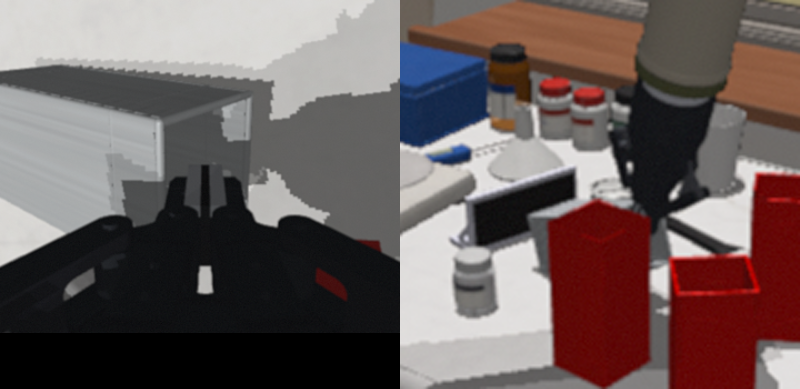

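```bash
python3 - <<'E'
from h import *
o=readout.get_obs()
for th,al in ((74,16),(76,15),(78,14),(80,13),(82,12),(84,11),(86,10),(88,10),(90,10)):
    print(th,al,row(tcp(82.3,th,al,13,20,-.010),tool(al,1,-12.2),o),(1000*w2s(tcp(82.3,th,al,13,20))).round(0))
E
```

```text
74 16 ([-0.1, -1.0, -0.2], [2.9, -1.0, 4.4]) [216.  -9.  79.]
76 15 ([-0.2, -2.0, -0.2], [6.0, -1.1, 9.4]) [220.  -9.  75.]
78 14 ([-0.2, -3.0, -0.2], [9.2, -1.2, 14.2]) [224.  -9.  70.]
80 13 ([-0.2, -4.0, -0.2], [12.5, -1.3, 19.0]) [227.  -9.  66.]
82 12 ([-0.2, -5.0, -0.2], [16.0, -1.4, 23.6]) [231.  -9.  61.]
84 11 ([-0.2, -6.0, -0.2], [19.6, -1.5, 28.0]) [234.  -9.  56.]
86 10 ([-0.2, -7.0, -0.2], [23.4, -1.5, 32.4]) [237.  -9.  51.]
88 10 ([-0.2, -7.0, -0.2], [27.5, -1.6, 36.2]) [239.  -9.  46.]
90 10 ([-0.2, -7.0, -0.2], [31.8, -1.7, 39.9]) [242.  -9.  41.]
```

```bash
python3 -m inch '[[[0,-1,0],[2.9,-1,4.4],1.0],[[0,-2,0],[6,-1.1,9.4],1.0],[[0,-3,0],[9.2,-1.2,14.2],1.0],[[0,-4,0],[12.5,-1.3,19],1.0],[[0,-5,0],[16,-1.4,23.6],1.0],[[0,-6,0],[19.6,-1.5,28],1.0],[[0,-7,0],[23.4,-1.5,32.4],1.0],[[0,-7,0],[23.4,-1.5,32.4],1.0]]';  python3 -c "from h import *; look(11); side(11)"
```

```text
clock: 12.35
position: [0.4752, -0.4288, 0.0509]
ee_rot: [0.598, 0.48, -0.5, 0.403]
ft_force: [-0.3, -0.6, -0.3]
grip_width: -0.002
t 12.35 stop-frame tcp mm [236.6 -10.1  50.9] F [-0.3 -0.6 -0.3] g -0.002 q [ 0.82  0.58 -0.1   1.51 -0.11  1.14 -1.  ]
axes in stop frame
 [[-0.175 -0.025  0.984]
 [-0.003  1.     0.025]
 [-0.985  0.002 -0.175]]
px [    0   164   288    70 13644] rect xz [150.7  67.9] 4.0 [[77.5999984741211, 69.19999694824219], [82.30000305175781, 1.5], [232.5, 12.0], [227.8000030517578, 79.5999984741211]] y [15.1 23.6 24. ]
```

View pics/b11.png

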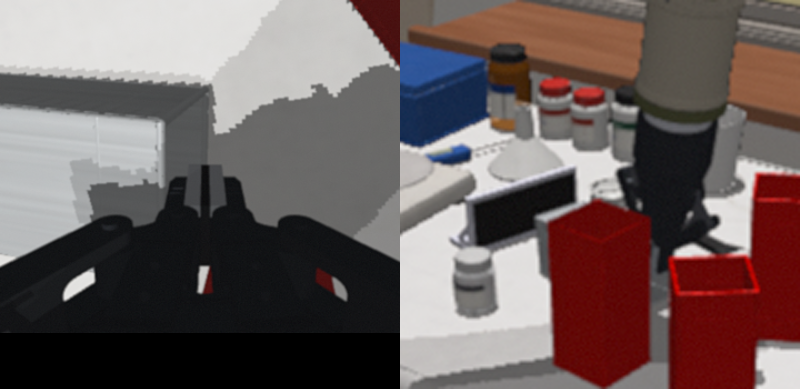

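86°, nearly down. Last few degrees, slowly.

```bash
python3 -m inch '[[[0,0,0],[2,0,1.9],1.0],[[0,0,0],[4,0,3.8],1.0],[[0,0,0],[6.3,0,5.7],1.0],[[0,0,0],[8.5,0,7.5],1.0],[[0,0,0],[9.5,0,9.5],1.0],[[0,0,0],[9.5,0,9.5],1.0]]';  python3 -c "from h import *; look(12); side(12)
grab('top','t12');im=cv2.imread('pics/t12.png')[130:310,170:420];cv2.imwrite('pics/t12c.png',cv2.resize(im,None,fx=3,fy=3))"
```

```text
clock: 13.2
position: [0.4737, -0.4366, 0.0402]
ee_rot: [0.598, 0.48, -0.5, 0.403]
ft_force: [0.3, 1.3, -0.2]
grip_width: -0.0
t 13.2 stop-frame tcp mm [244.5  -9.8  40.2] F [ 0.3  1.3 -0.2] g -0.0 q [ 0.82  0.6  -0.1   1.5  -0.11  1.13 -0.99]
axes in stop frame
 [[-0.175 -0.024  0.984]
 [-0.002  1.     0.024]
 [-0.985  0.002 -0.175]]
px [    0   166   273    70 13247] rect xz [150.7  61.6] 0.0 [[81.69999694824219, 69.5999984741211], [81.69999694824219, 8.0], [232.39999389648438, 8.0], [232.39999389648438, 69.69999694824219]] y [15.2 23.6 24.1]
```

View pics/t12c.png

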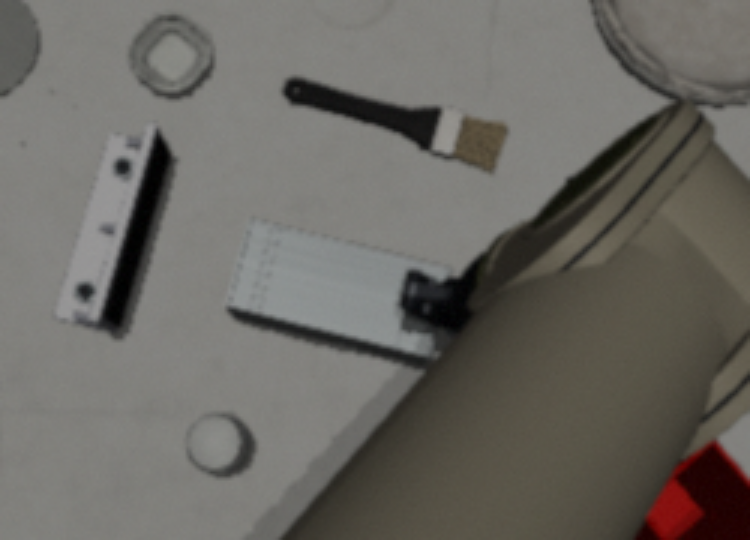

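It lies flat at (340,290) in the crop (side view 150.7 mm long, level), 78 mm from the stop. I lift the fingers clear, turn the tool a quarter about its axis so the two fingertips can push both sides of the mouth, and measure.

```bash
python3 - <<'E'
from h import *
o=readout.get_obs()
R=tool(0,1,-13.8); R2=R@Ro.from_rotvec([-np.pi/2,0,0]).as_matrix()
print(row(s2w(.256,-.010,.06),tool(10,1,-12.2)),row(s2w(.256,-.010,.12),tool(10,1,-12.2)))
print((Ro.from_quat(o['ee_rot']).as_matrix().T@R2).round(2), row(s2w(.26,-.010,.12),R2))
E
python3 -m inch '[[[0,0,0],[-2,0,4],1.0],[[0,0,0],[-18,0,9],1.0],[[0,3,0],[-50,0,6],1.0],[[0,3,0],[-85,0,0],1.0],[[0,3,0],[-85,0,0],1.0]]'
python3 - <<'E'
from h import *
st();R2=tool(0,1,-13.8)@Ro.from_rotvec([-np.pi/2,0,0]).as_matrix(); print(row(s2w(.255,-.010,.125),R2),row(s2w(.255,-.010,.125),tool(0,1,-13.8)))
E
```

```text
([-0.2, -0.1, -0.2], [-21.3, -0.6, 8.0]) ([-0.2, -0.1, -0.2], [-80.4, -0.5, -2.4])
[[ 0.98  0.17 -0.  ]
 [-0.    0.02  1.  ]
 [ 0.17 -0.98  0.02]] ([-88.3, -7.9, -7.9], [-81.1, -0.6, 1.5])
clock: 13.98
position: [0.4716, -0.4533, 0.1286]
ee_rot: [0.611, 0.488, -0.484, 0.393]
ft_force: [0.1, -0.5, -1.3]
grip_width: -0.004
t 13.97 stop-frame tcp mm [261.2  -7.8 128.6] F [ 0.1 -0.5 -1.3] g -0.004 q [ 0.86  0.56 -0.1   1.38 -0.15  1.32 -0.97]
axes in stop frame
 [[-0.222 -0.024  0.975]
 [ 0.003  1.     0.025]
 [-0.975  0.008 -0.222]]
([-88.2, -9.8, -10.3], [4.9, -2.0, -5.3]) ([1.4, -12.9, -0.3], [4.9, -2.0, -5.3])
```

```bash
python3 -m inch '[[[-10,-1,-1],[0,-1,-1],0.8],[[-20,-2.2,-2.3],[0,-2,-2],0.6],[[-30,-3.3,-3.5],[0,-2,-3],0.41],[[-40,-4.4,-4.7],[0,-2,-4],0.41],[[-50,-5.5,-5.8],[0,-2,-5],0.41],[[-60,-6.7,-7],[0,-2,-5],0.41],[[-70,-7.8,-8.2],[0,-2,-5],0.41],[[-79,-8.8,-9.2],[0,-2,-5],0.41],[[-88.2,-9.8,-10.3],[0,-2,-5],0.41],[[-88.2,-9.8,-10.3],[0,-2,-5],0.41]]'
python3 - <<'E'
from h import *
o,c=look(13)
R2=tool(0,1,-13.8)@Ro.from_rotvec([-np.pi/2,0,0]).as_matrix(); print(row(s2w(.25,-.010,.025),R2))
W=wpts(c,readout.get_obs());S=np.stack([(W-S0)@SX,(W-S0)@SY,W[:,:,2]],-1)*1000
m=(S[...,2]>58)&(S[...,2]<72)&(S[...,0]>60)&(S[...,0]<245)&(abs(S[...,1]+10)<60)
n,l,s,_=cv2.connectedComponentsWithStats(m.astype(np.uint8));k=1+np.argmax(s[1:,4]);print(s[k],rect(S[l==k]/1000))
E
```

```text
clock: 15.22
position: [0.4703, -0.448, 0.1298]
ee_rot: [0.085, 0.702, -0.085, 0.702]
ft_force: [-0.2, -0.6, 0.0]
grip_width: 0.589
t 15.22 stop-frame tcp mm [256.3 -10.3 129.8] F [-0.2 -0.6  0. ] g 0.589 q [ 0.95  0.48 -0.34  1.5   0.17  1.2   0.34]
axes in stop frame
 [[-0.    -1.     0.001]
 [-0.001  0.001  1.   ]
 [-1.     0.    -0.001]]
([-0.2, -0.0, -0.0], [104.7, 6.6, 0.3])
[  226     0   121   185 20831] (array([180.9,  -8.9]), array([ 66.3, 102.7]), 89.9, [[129.5, -42.099998474121094], [232.1999969482422, -42.20000076293945], [232.3000030517578, 24.200000762939453], [129.60000610351562, 24.299999237060547]])
```

```bash
cp pics/w13.png pics/w13v.png
```

```text
(no output)
```

View pics/w13v.png

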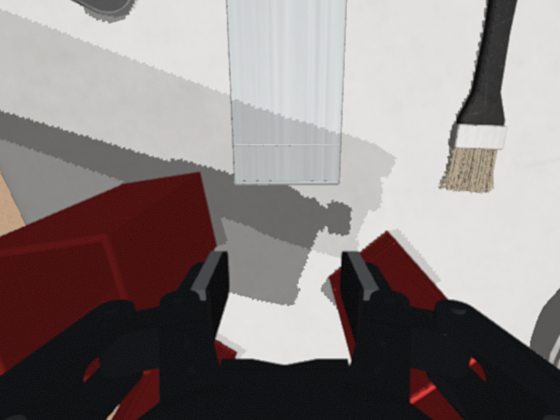

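The canister is already square with the stop: yaw about 0, centre y = −9, mouth edge at x = 232 and at v≈183 in the picture. Red boxes sit on both sides of the fingers, so I check finger width against depth before lowering.

```bash
python3 - <<'E'
from h import *
for i in(12,13):
    c=dict(np.load(f'pics/w{i}.npz'));K=c['intrinsics'];z=c['range_z'];v,u=np.mgrid[:420,:560]
    P=np.stack([(u-K[0,2])/K[0,0]*z,(v-K[1,2])/K[1,1]*z,z],-1)@c['T_tool_cam'][:3,:3].T+c['T_tool_cam'][:3,3]
    P*=1000
    m=(c['pixels'].max(2)<50)&(z>0)&(abs(P[...,1])<45)&(P[...,0]<5)
    for a in range(-150,5,10):
        q=P[m&(P[...,0]>=a)&(P[...,0]<a+10)]
        if len(q)>20: print(i,a,len(q),'z',np.percentile(q[:,2],[1,99]).round(0),'y',np.percentile(q[:,1],[1,99]).round(0))
# red boxes in stop frame from w13
o=readout.get_obs();c=np.load('pics/w13.npz');W=wpts(c,o);S=np.stack([(W-S0)@SX,(W-S0)@SY,W[:,:,2]],-1)*1000
p=c['pixels'].astype(int);m=(p[...,0]>60)&(p[...,1]<30)&(S[...,2]>20)&(S[...,2]<160)
for sg in(1,-1):
    q=S[m&(sg*S[...,1]>0)]; 
    for x in range(210,340,15):
        k=q[abs(q[:,0]-x)<7]
        if len(k)>5: print(sg,x,(sg*np.percentile(sg*k[:,1],2)).round(0))
E
```

```text
12 -110 162 z [-18.  19.] y [19. 21.]
12 -100 7549 z [-54.  54.] y [10. 20.]
12 -90 15608 z [-56.  56.] y [ 4. 18.]
12 -80 12771 z [-50.  52.] y [-6. 17.]
12 -70 5585 z [-43.  45.] y [-8. 17.]
12 -60 6823 z [-35.  37.] y [-8. 13.]
12 -50 1839 z [-28.  29.] y [-9. 14.]
12 -40 677 z [-12.  13.] y [-11.  11.]
12 -30 470 z [-13.  14.] y [ 6. 11.]
12 -20 365 z [-12.  14.] y [ 6. 11.]
12 -10 47 z [-10.  12.] y [ 6. 11.]
13 -110 167 z [-20.  20.] y [19. 20.]
13 -100 6567 z [-55.  52.] y [ 9. 20.]
13 -90 14381 z [-60.  58.] y [-0. 17.]
13 -80 10506 z [-61.  60.] y [-10.  17.]
13 -70 7952 z [-59.  58.] y [-12.  16.]
13 -60 6863 z [-57.  55.] y [-12.  13.]
13 -50 1362 z [-47.  46.] y [-9. 13.]
13 -40 916 z [-39.  38.] y [-11.  10.]
13 -30 880 z [-39.  38.] y [-11.  10.]
13 -20 670 z [-38.  38.] y [-11.  10.]
13 -10 127 z [-72.  25.] y [-36.   9.]
1 255 27.0
1 285 69.0
1 300 53.0
1 315 46.0
1 330 29.0
-1 240 -77.0
-1 255 -75.0
-1 270 -72.0
-1 285 -71.0
-1 300 -96.0
```

At y = −7 the knuckles (half width ±60 mm) clear the red boxes by about 10 mm, and the fingertips meet both side walls of the mouth. I lower in front of the mouth.

```bash
python3 -m inch '[[[0,0,0],[0,6,3.3],0.5],[[0,0,0],[20,6,3.3],0.5],[[0,0,0],[40,6,3.3],0.5],[[0,0,0],[60,6,3.3],0.5],[[0,0,0],[80,6,3.3],0.5],[[0,0,0],[95,6,3.3],0.5],[[0,0,0],[95,6,3.3],0.5]]'
python3 -c "from h import *; look(14)"
```

```text
clock: 16.2
position: [0.4744, -0.4426, 0.0332]
ee_rot: [0.087, 0.703, -0.086, 0.701]
ft_force: [0.3, 0.2, 0.9]
grip_width: 0.505
t 16.2 stop-frame tcp mm [250.2  -7.6  33.2] F [0.3 0.2 0.9] g 0.505 q [ 0.93  0.58 -0.33  1.57  0.21  1.03  0.3 ]
axes in stop frame
 [[-0.002 -1.     0.004]
 [-0.003  0.004  1.   ]
 [-1.     0.002 -0.003]]
```

View pics/w14.png

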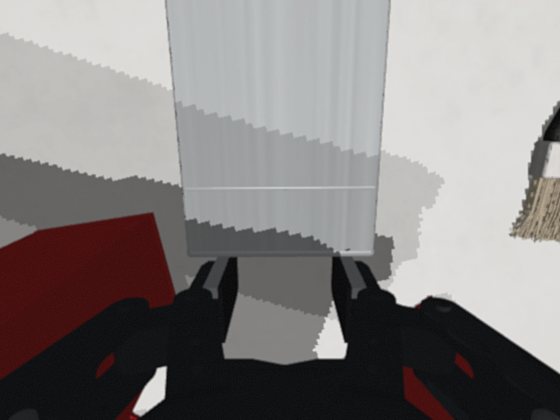

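The fingertips stand just before the mouth edge at (188–374, 255), centred. I push toward the stop, 68 mm at first.

```bash
python3 -m inch '[[[0,0,0],[0,4,0],0.5],[[0,0,0],[0,8,0],0.5],[[0,0,0],[0,15,0],0.5],[[0,0,0],[0,23,0],0.5],[[0,0,0],[0,31,0],0.5],[[0,0,0],[0,39,0],0.5],[[0,0,0],[0,48,0],0.5],[[0,0,0],[0,57,0],0.5],[[0,0,0],[0,64,0],0.5],[[0,0,0],[0,68,0],0.5]]'
cat >> h.py <<'E'
def topmeas(i):
    o=readout.get_obs();c=np.load(f'pics/w{i}.npz');W=wpts(c,o);S=np.stack([(W-S0)@SX,(W-S0)@SY,W[:,:,2]],-1)*1000
    m=(S[...,2]>58)&(S[...,2]<72)&(S[...,0]>-30)&(S[...,0]<245)&(abs(S[...,1]+10)<60)
    n,l,s,_=cv2.connectedComponentsWithStats(m.astype(np.uint8));k=1+np.argmax(s[1:,4]);print(s[k],rect(S[l==k]/1000))
E
python3 -c "from h import *; look(15);topmeas(15);grab('top','t15');im=cv2.imread('pics/t15.png')[130:310,170:420];cv2.imwrite('pics/t15c.png',cv2.resize(im,None,fx=3,fy=3))"
```

```text
clock: 17.55
position: [0.4919, -0.3769, 0.0351]
ee_rot: [0.086, 0.702, -0.086, 0.702]
ft_force: [-0.3, -2.3, 1.7]
grip_width: 0.5
t 17.55 stop-frame tcp mm [182.1  -6.3  35.1] F [-0.3 -2.3  1.7] g 0.5 q [ 0.86  0.52 -0.35  1.66  0.21  1.    0.19]
axes in stop frame
 [[-0.    -1.     0.003]
 [-0.     0.003  1.   ]
 [-1.     0.    -0.   ]]
[  164     0   223   335 56282] (array([137.9,  -7.1]), array([111.9,  71. ]), 0.2, [[81.80000305175781, 28.200000762939453], [82.0999984741211, -42.79999923706055], [194.0, -42.29999923706055], [193.6999969482422, 28.700000762939453]])
```

View pics/t15c.png

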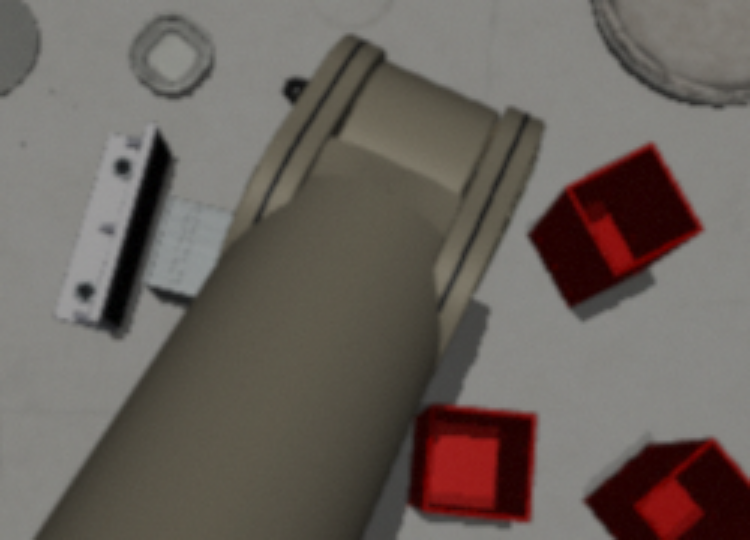

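Moving straight toward the stop; the bottom edge at (150–170, 200–285) nears the face. Next, 14 mm more, then contact in small steps watching the force.

```bash
python3 -m inch '[[[0,0,0],[1,5,-1],0.5],[[0,0,0],[1,10,-1],0.5],[[0,0,0],[1,13,-1],0.5],[[0,0,0],[1,14,-1],0.5]]'; python3 -m inch '[[[0,0,0],[0,1,0],0.5],[[0,0,0],[0,2,0],0.5]]';python3 -m inch '[[[0,0,0],[0,1,0],0.5],[[0,0,0],[0,2,0],0.5]]'
```

```text
clock: 18.2
position: [0.4942, -0.3622, 0.0336]
ee_rot: [0.087, 0.702, -0.085, 0.701]
ft_force: [-0.3, -1.7, -0.1]
grip_width: 0.497
clock: 18.45
position: [0.4946, -0.3602, 0.0336]
ee_rot: [0.087, 0.702, -0.085, 0.701]
ft_force: [-0.2, -0.5, 0.1]
grip_width: 0.497
clock: 18.7
position: [0.4951, -0.3583, 0.0336]
ee_rot: [0.087, 0.702, -0.085, 0.701]
ft_force: [-0.3, -1.6, -1.3]
grip_width: 0.5
```

```bash
python3 -c "from h import *; o,c=look(16);topmeas(16)
W=wpts(c,o)";  python3 -m inch '[[[0,0,0],[0,1,0],0.5],[[0,0,0],[0,1.5,0],0.5]]'; python3 -m inch '[[[0,0,0],[0,1,0],0.5],[[0,0,0],[0,1.5,0],0.5]]'; python3 -m inch '[[[0,0,0],[0,1,0],0.5],[[0,0,0],[0,1.5,0],0.5]]'
```

```text
t 18.7 stop-frame tcp mm [163.4  -7.7  33.6] F [-0.3 -1.6 -1.3] g 0.5 q [ 0.84  0.51 -0.36  1.68  0.21  0.99  0.16]
axes in stop frame
 [[-0.002 -1.     0.003]
 [-0.001  0.003  1.   ]
 [-1.     0.002 -0.001]]
[  165     0   225   337 57327] (array([119.8,  -8.1]), array([111.8,  70.4]), 0.4, [[63.70000076293945, 26.700000762939453], [64.19999694824219, -43.70000076293945], [176.0, -42.79999923706055], [175.39999389648438, 27.5]])
clock: 19.05
position: [0.4953, -0.3581, 0.0337]
ee_rot: [0.086, 0.702, -0.086, 0.702]
ft_force: [-0.5, -6.9, -0.4]
grip_width: 0.502
clock: 19.3
position: [0.4952, -0.3581, 0.0339]
ee_rot: [0.086, 0.702, -0.087, 0.702]
ft_force: [-0.7, -7.4, -1.0]
grip_width: 0.501
clock: 19.55
position: [0.4952, -0.3582, 0.0341]
ee_rot: [0.086, 0.702, -0.088, 0.702]
ft_force: [-2.2, -7.4, -0.2]
grip_width: 0.499
```

View pics/w16.png

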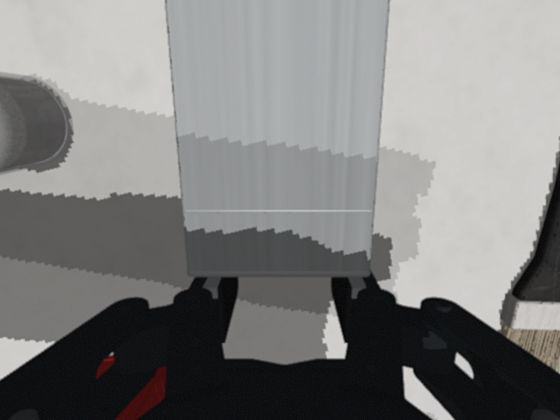

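It stopped dead with 7 N resistance, so it is home. I press once a little firmer to seat it flat, then ease off, back away and lift.

```bash
python3 -m inch '[[[0,0,0],[0,1.5,0],0.5],[[0,0,0],[0,3,0],0.5],[[0,0,0],[0,3,0],0.5],[[0,0,0],[0,3,0],0.5]]'; python3 -m inch '[[[0,0,0],[0,-3,0],0.5],[[0,0,0],[0,-8,0],0.5],[[0,0,0],[0,-16,0],0.5],[[0,0,0],[-20,-20,0],0.5],[[0,0,0],[-70,-20,0],0.5],[[0,0,0],[-130,-20,0],0.5],[[0,0,0],[-180,-20,0],0.5],[[0,0,0],[-180,-20,0],0.5]]'
python3 -c "from h import *; look(17);topmeas(17)"
```

```text
clock: 20.05
position: [0.4951, -0.3582, 0.0345]
ee_rot: [0.085, 0.702, -0.09, 0.702]
ft_force: [-2.0, -10.6, -0.8]
grip_width: 0.498
clock: 21.05
position: [0.4923, -0.3773, 0.2211]
ee_rot: [0.084, 0.699, -0.092, 0.705]
ft_force: [0.7, -0.5, 0.3]
grip_width: 0.502
t 21.05 stop-frame tcp mm [182.4  -5.8 221.1] F [ 0.7 -0.5  0.3] g 0.502 q [ 0.87  0.34 -0.38  1.49  0.14  1.33  0.24]
axes in stop frame
 [[ 0.01  -1.     0.008]
 [ 0.01   0.008  1.   ]
 [-1.    -0.01   0.01 ]]
[  235     0    84   157 12464] (array([ 91.4, -12.8]), array([ 66.2, 121.8]), 89.7, [[30.299999237060547, -45.599998474121094], [152.10000610351562, -46.20000076293945], [152.39999389648438, 20.0], [30.700000762939453, 20.600000381469727]])
```

View pics/w17.png

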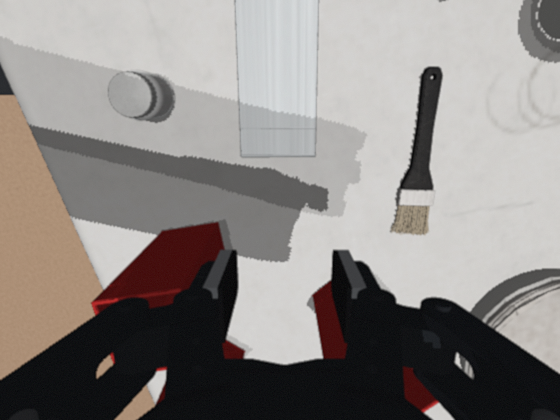

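Free of the canister; it lies at (278,80) with the jar and brush untouched. I move away for an unobstructed top view.

```bash
python3 -m inch '[[[0,0,0],[-20,-40,-10],0.5],[[0,0,0],[-40,-90,-40],0.5],[[0,0,0],[-40,-140,-80],0.5],[[0,0,0],[-40,-190,-120],0.5],[[0,0,0],[-40,-220,-150],0.5],[[0,0,0],[-40,-220,-150],0.5],[[0,0,0],[-40,-220,-150],0.5]]'
python3 - <<'E'
from h import *
st();c=grab('top','t18');grab('scene','s18')
im=cv2.imread('pics/t18.png')[130:310,170:380];cv2.imwrite('pics/t18c.png',cv2.resize(im,None,fx=3.3,fy=3.3,interpolation=cv2.INTER_CUBIC))
W=pts(c);S=np.stack([(W-S0)@SX,(W-S0)@SY,W[:,:,2]],-1)*1000
m=(S[...,2]>62)&(S[...,2]<71)&(S[...,0]>4)&(S[...,0]<170)&(abs(S[...,1]+10)<50)
n,l,s,_=cv2.connectedComponentsWithStats(m.astype(np.uint8));k=1+np.argmax(s[1:,4]);print('can',s[k],rect(S[l==k]/1000))
b=pts(np.load('pics/top0.npz'));S0_=np.stack([(b-S0)@SX,(b-S0)@SY,b[:,:,2]],-1)*1000
for nm,A in(('before',S0_),('after',S)):
    z=A[...,2]
    f=lambda lo,hi,x0,x1,y0,y1: np.round(A[(z>lo)&(z<hi)&(A[...,0]>x0)&(A[...,0]<x1)&(A[...,1]>y0)&(A[...,1]<y1)].mean(0),1)
    print(nm,'jar',f(50,65,60,140,-170,-100),'brush',f(6,30,50,270,80,170),'boat',f(5,25,-60,40,100,220),'stop',f(64,73,-20,-1,-90,90))
# canister long edges: direction from top face edges
q=S[l==k]
for lo,hi in((-60,-30),(10,40)):pass
E
```

```text
clock: 22.02
position: [0.2913, -0.5516, 0.2562]
ee_rot: [0.085, 0.701, -0.09, 0.702]
ft_force: [-0.0, 0.2, -0.6]
grip_width: 0.503
t 22.02 stop-frame tcp mm [ 399.7 -159.5  256.2] F [-0.   0.2 -0.6] g 0.503 q [ 1.21  0.33 -0.25  1.42  0.08  1.4   0.7 ]
axes in stop frame
 [[ 0.006 -1.     0.007]
 [ 0.002  0.007  1.   ]
 [-1.    -0.006  0.002]]
can [ 210  194   75   46 2076] (array([ 77.3, -10. ]), array([ 66.5, 146. ]), 89.8, [[4.199999809265137, -43.099998474121094], [150.1999969482422, -43.599998474121094], [150.39999389648438, 23.0], [4.400000095367432, 23.5]])
before jar [  97.4 -135.9   59.6] brush [166.  139.8   9.3] boat [-26.3 156.   11.8] stop [-6.3 -5.4 69.7]
after jar [  97.4 -135.8   59.5] brush [166.1 139.8   9.3] boat [-26.5 155.9  11.9] stop [-6.  -3.6 69.3]
```

View pics/t18c.png

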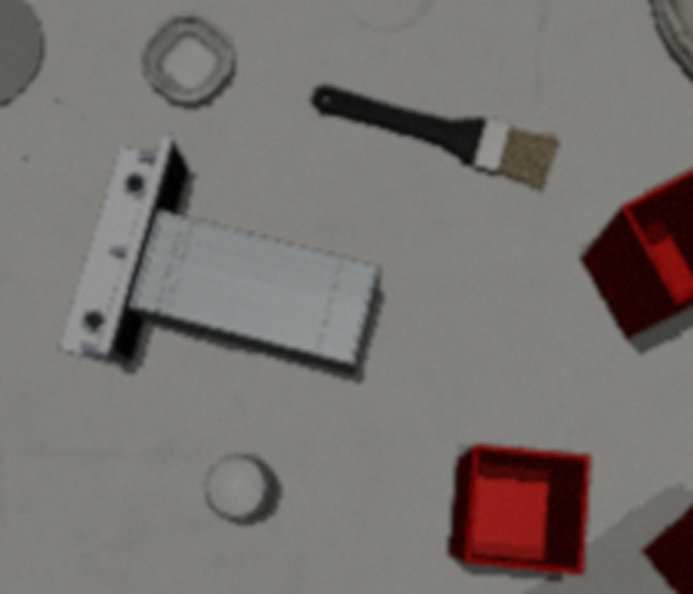

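The canister lies flat against the stop at (150,265) with its mouth to the right at (368,315). The mouth end measures 150.3 mm from the face and the yaw is 0.2°. The bystanders moved no more than 0.2 mm in the measurement.

```bash
python3 -c "from workcell import manip; print(manip.hand_in())"
```

```text
the job is handed in; nothing more can be done
None
```

The canister is lying on its side with its bottom flat against the stop and its mouth pointing straight away from it. The job was handed in at about 22 s.

- **How it was done:** I tipped it over its far bottom edge with the fingertips loose inside the mouth. I let it down resting on one fingertip until it lay flat; its pivot edge shifted only 2–3 mm. I then pushed it about 78 mm home with two fingertips on the mouth's edge until it stopped against the face. The highest force I read was about 11 N, and the canister was never gripped or lifted.
- **Last checks (top view):** The mouth end is 150 mm from the stop face, which matches the canister's length. Its yaw error is about 0.2° and its top face is at the right height. The jar, brush and weigh boat read within 0.2 mm of where they started, and the robot is touching nothing.
- **Disagreements:** The top and wrist cameras differed by 2–4 mm in absolute position. The firm stop against the face confirms the contact independently of that. The stop's own measured centre differed by 2 mm along its width between the first and last top views. I put that down to the canister partly hiding it, since the stop is fixed.

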